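# Set the trim template against the fence, overhanging the board

## Robot

A 7-joint arm with a two-finger parallel gripper is mounted at the origin on the work surface. World frame = base frame: x ahead of the robot, y to its left, z up, the work surface at z = 0. Lengths are in mm, angles in rad, forces in N, time in s.
With the tool pointing down it reaches from about 400 to 875 mm from the base axis. Payload 4.4 kg.
Tool frame: the origin (TCP) lies on the centre line of the jaws, within the pads' length; the fingertips stand 14 mm ahead of it and the grasp point (between the pads) lies 5 mm behind it; z points along the fingers, x is the direction in which the jaws open and shut, and the axes are right-handed (so a half turn about z gives the same grasp; the last joint's range is limited). The gripper opens to 85 mm and grips with 20 to 120 N. Pads are 22 mm wide; open, the fingers measure 114 mm over their backs; the gripper's body (76 mm by 85 mm) begins 54 mm behind the grasp point. The pads swing forward as they close: fully open they stand 13 mm farther back than shut.
Start: joints at [1.084, 0.628, 0.038, 1.517, -0.027, 0.996, -0.02], TCP at [265.548, -593.298, 221.813] pointing down, gripper open.
Joint ranges: [-3.06, 3.06], [-0.37, 2.12], [-1.25, 1.32], [0.18, 2.47], [-1.1, 4.24], [0.23, 1.98], [-2.94, 2.94]. Speed limits (rad/s): [2.57, 2.57, 3.14, 3.14, 3.14, 3.14, 3.14].

## Interface

Orientations are given as [roll, pitch, yaw] about the fixed x, y, z axes, in that order (R = Rz(yaw) Ry(pitch) Rx(roll)).
In Python, from cell import ctrl gives the robot as it stands.
- The arm moves only by the tool send_rows, never from a script. Its argument "commands" is a list of rows, each a list of 5 numbers: the finger opening in mm, from 0 to 85.4, then the shift along the tool's x, y, z in mm, then the turn about the tool's z in degrees. In form: [[grip, x, y, z, roll], ...]. A call has 1 to 5 rows; each row is the pose to reach, as a shift and turn from the pose measured when the call began, along the tool's axes at that moment; what a row does not reach only later rows make up. A row lasts 1/10 s, in which the tool goes at most 50 mm and 8.59 degrees, less where a joint would pass 70% of its speed; a pose out of reach is approached as far as the arm can. A call with a gripper value outside its range is refused whole. The fingers move at their own pace and stop on an object; the grip force is fixed at half the most. Time passes only in rows, so rows that repeat a pose let the fingers close. It gives the time, the measured TCP pose, the force and the opening at its end, in the units of the state.
- ctrl.read_state(): the state, without advancing time (a new reading comes with each control period).
- ctrl.get_image(name): name is "scene" or "top"; returns the picture (480x640x3 uint8, red, green, blue); there is no depth.
- ctrl.camera_params(name): a dict with "fx", "fy", "cx", "cy" (pixels), "cam_to_world" (4x4, takes a point from camera to world coordinates). Camera axes: x right, y down, z forward; pixel columns grow to the right and rows downward; lengths in mm; the calibration is good to about 2 mm. A picture is of the moment at which its call begins. camera_params takes no time and is no camera call.
- ctrl.finish_job(): hands the job in, once; it reports no verdict.
The state is a dict: "clock": time; "qpos": joint angles; "qd": joint speeds; "tau": joint torques, N m; "eef_pos": TCP position; "tool_rot": TCP orientation; "force": force on the tool from outside, world axes, zero at the start; "torque": the same for the moment, N m; "width": finger opening in mm.
Only numpy, scipy, OpenCV 4.12 (cv2) and the standard library are available. Lean on these libraries where they do the work, as an engineer would, in place of code of your own. Each camera call takes 0.05 s, during which the arm holds its last target.

## Task

Set up the shaft-trimming template, the large flat metal plate lying on the raised white board: first push it sideways until its long side is flush against the metal fence, then slide it along the fence, towards the end of the board that the fence runs right up to (the one on the robot's left), until it overhangs that end by 30 mm (give or take 5 mm) and still lies flush against the fence. Only push or drag it with the fingers: never pinch it, lift it or tip it, and leave everything else where it is. Finish with the robot clear of everything.

Things in the scene. Friction and masses are not known exactly. Their poses are not given: they have to be found in the camera images.
- board: raised white plastic board, 300 (x) x 360 (y) x 25 mm, fixed to the bench; origin: centre of its underside. x points away from the robot, y to the robot's left; the end at y = +180 mm is the one to overhang. Dark ticks run along its near side.
- edge_mark (a point): point on the top of the board at the edge of the end to overhang (board x = 55, y = 180, z = 25 mm); axes as the board's. When the template is flush, its lengthwise middle line passes over this point; overhang = how far plate_front lies beyond it along +y.
- fence_mid (a point): middle of the foot of the fence's face (board x = 105, y = 30, z = 25 mm); axes as the board's. The fence is a straight dark metal bar fixed on the board parallel to its y: 300 mm long (board y = -120 to 180 mm), 15 mm wide, standing 14 mm above the board's top, its flat face looking to -x.
- plate: the template: flat dark anodised plate, 100 (x) x 200 (y) x 6 mm, 0.2 to 0.45 kg, loose on the board, with white graduations along its near side. Origin: centre of underside. Its y points roughly to the end to overhang; its +x long side goes against the fence. At the start: nearest corner 5 to 36 mm from the fence, up to 0.16 rad askew, front end 15 to 65 mm short of the board's end.
- plate_front (a point): middle of the template's 100 mm front end (plate y = +100 mm), half-way up its thickness; axes as the plate's.
- plate_rear (a point): middle of the template's 100 mm rear end (plate y = -100 mm), half-way up its thickness; axes as the plate's.
- tape: roll of tape lying flat on the white board at its near corner, 60 mm across, 24 mm high; origin: centre of underside. To be left alone
- vblock: white notched foam block on the white board, 40 x 70 x 34 mm; origin: centre of underside. To be left alone
- mug: white ceramic mug on the bench, 95 mm high; to be left alone
- cup: plain steel cup on the bench, 115 mm high; to be left alone
- bottle: amber bottle on the bench, 60 mm across, 170 mm high; to be left alone
- driver: red-handled screwdriver lying on the bench; to be left alone
- offcut: small square dark metal plate, 70 x 70 x 6 mm, lying on the bench away from the board; not the template, to be left alone
Mind the look-alikes: they are no part of the job. Of the things shaped like the plate, the dark steel one is meant.

How it is judged (in metres and radians):
On the way, in this order (a step that is already met when the one before it is completed fails the run):
1. the template's long side lies flush against the fence while its front end does not yet overhang the board by 15 mm (x of plate_front in the frame of edge_mark between -0.005 and 0.004 m and x of plate_rear in the frame of edge_mark between -0.005 and 0.004 m and y of plate_front in the frame of edge_mark below 0.015 m), for 0.2 s.
2. the template overhangs the board's end by 30 mm, flush against the fence (x of plate_front in the frame of edge_mark between -0.005 and 0.004 m and x of plate_rear in the frame of edge_mark between -0.005 and 0.004 m and y of plate_front in the frame of edge_mark between 0.024 and 0.036 m), for 0.2 s.
At the end, for the whole second after the job is handed in: The template lies flat and at rest on the board, its long side against the fence (both ends within 5 mm), its front end 30 mm beyond the board's end (24 to 36 mm) (all of step 2 and z of plate_front in the frame of edge_mark between 0 and 0.006 m and z of plate_rear in the frame of edge_mark between 0 and 0.006 m and linear speed of plate below 0.01 m/s and angle between plate's own z axis and vertical below 0.03 rad); the robot touches nothing.
It fails at once if the template is lifted, carried, tipped or dropped off the board (either end more than 8 mm up or down, or tilted over 0.08 rad) (z of any of plate_front, plate_rear in the frame of edge_mark above 0.011 m or z of any of plate_front, plate_rear in the frame of edge_mark below -0.005 m or angle between plate's own z axis and vertical above 0.08 rad).
It fails at once if another object is moved by more than 15 mm or knocked over (distance of any of tape, vblock, mug, cup, bottle, driver, offcut from where it was at the start of the episode above 0.015 m or angle between any of tape, vblock, mug, cup, bottle, offcut's own z axis and vertical above 0.3 rad).
It also fails if it takes over 51 s, if anything falls off the work surface, if the arm or the gripper's body presses on something with over 40 N, if the wrist force passes 120 N, or if a joint passes its speed limit or range.

## Working session

There is one attempt and no reset: what is moved stays moved. The work goes in short steps, Python scripts to look and compute and a tool call to move; the robot and the scene stay as the last step left them, time stands still between calls to the robot, and variables do not carry over. Pictures are saved under pics/ and viewed, and the job is handed in when it is done.

Besides the shell and the picture viewer there is one more tool, called after ">>>" by a JSON object that holds its "fn" and its "kwargs", one argument or row to a line. send_rows: Moves the arm, as the interface text tells. Its arguments: {"type":"object","properties":{"commands":{"type":"array"}},"required":["commands"]}

```bash
mkdir -p pics; ls
python3 - <<'E'
from cell import ctrl
import cv2,json,numpy as np
np.set_printoptions(suppress=True,precision=3)
print(ctrl.read_state())
for n in("scene","top"):
    cv2.imwrite(f"pics/{n}0.png",ctrl.get_image(n)[...,::-1]); print(ctrl.camera_params(n))
E
```

```text
pics
{'clock': 0.0, 'qpos': array([ 1.084,  0.629,  0.038,  1.518, -0.027,  0.996, -0.02 ]), 'qd': array([ 0.   , -0.   , -0.   ,  0.001, -0.001, -0.   ,  0.   ]), 'tau': array([  0.001, -56.339,   1.226, -19.344,   0.011,   0.01 ,   0.   ]), 'eef_pos': array([ 265.308, -592.711,  220.911]), 'tool_rot': array([ 3.142,  0.002, -1.15 ]), 'force': array([-0.541, -0.226,  0.137]), 'torque': array([ 0.041, -0.039,  0.031]), 'width': 85.22953629031994}
{'fx': 435.33450227246715, 'fy': 435.33450227246715, 'cx': 318.8822461105596, 'cy': 242.09360418796794, 'cam_to_world': array([[ -0.889,   0.317,  -0.331, 809.015],
       [  0.458,   0.628,  -0.629, 732.749],
       [  0.009,  -0.71 ,  -0.704, 872.862],
       [  0.   ,   0.   ,   0.   ,   1.   ]])}
{'fx': 545.661814538239, 'fy': 545.661814538239, 'cx': 324.3944205674614, 'cy': 240.1918773272937, 'cam_to_world': array([[  -0.008,   -0.996,    0.092,  258.718],
       [  -1.   ,    0.007,   -0.007,  -26.743],
       [   0.006,   -0.092,   -0.996, 1650.749],
       [   0.   ,    0.   ,    0.   ,    1.   ]])}
```

View pics/scene0.png

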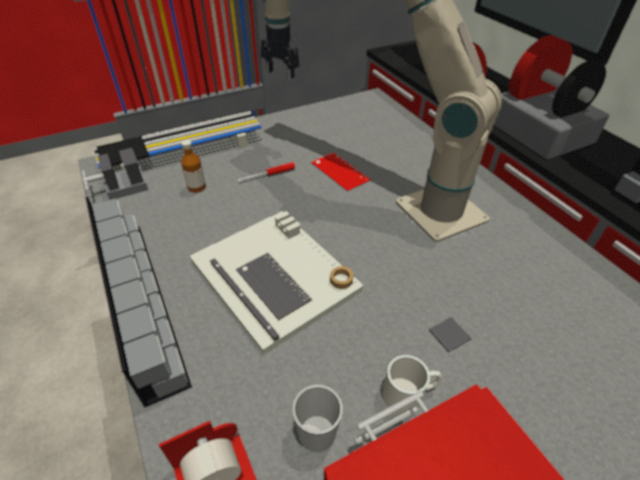

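View pics/top0.png

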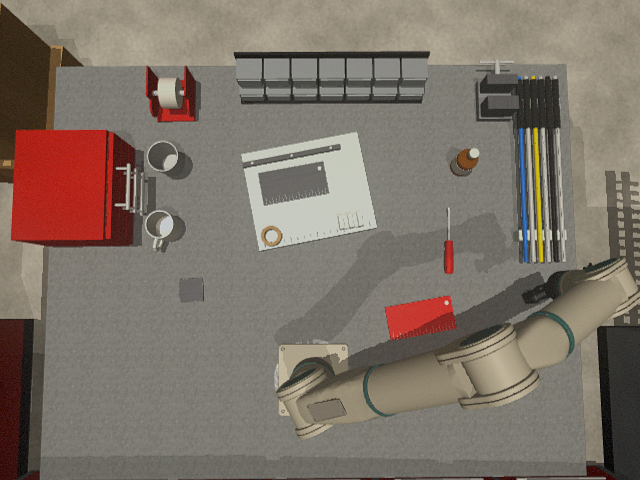

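The top view shows the board at about (242,155)–(376,228), with the fence along its far side from (241,162) to (341,148). The dark plate is at about (260,165)–(328,205), the tape at (272,236) and the V-block at (350,220). The red plate at (420,317) is a look-alike.

```bash
cat > h.py <<'E'
from cell import ctrl
import cv2,numpy as np
np.set_printoptions(suppress=True,precision=2)
def ray(n,uv,z):
    p=ctrl.camera_params(n);T=p["cam_to_world"];uv=np.atleast_2d(uv).astype(float)
    d=np.c_[(uv[:,0]-p["cx"])/p["fx"],(uv[:,1]-p["cy"])/p["fy"],np.ones(len(uv))]@T[:3,:3].T
    return T[:3,3]+d*((z-T[2,3])/d[:,2])[:,None]
def proj(n,P):
    p=ctrl.camera_params(n);T=p["cam_to_world"];c=(np.atleast_2d(P)-T[:3,3])@T[:3,:3]
    return np.c_[p["fx"]*c[:,0]/c[:,2]+p["cx"],p["fy"]*c[:,1]/c[:,2]+p["cy"]]
E
python3 - <<'E'
from h import *
for n,roi in(("top",(225,120,170,145)),("scene",(180,200,190,155))):
    im=cv2.imread(f"pics/{n}0.png");x,y,w,h=roi
    cv2.imwrite(f"pics/{n}0c.png",cv2.resize(im[y:y+h,x:x+w],None,fx=4,fy=4,interpolation=cv2.INTER_CUBIC))
    g=im.max(2)
    m=np.zeros_like(g);m[y:y+h,x:x+w]=(g[y:y+h,x:x+w]>165)*255
    cs,_=cv2.findContours(m,0,2);c=max(cs,key=cv2.contourArea)
    hull=cv2.convexHull(c);q=cv2.approxPolyDP(hull,6,True).reshape(-1,2);print(n,"board",cv2.contourArea(hull),q.tolist());print(ray(n,q,25))
    inside=cv2.fillConvexPoly(np.zeros_like(g),hull,255)
    d=((g<110)&(inside>0)).astype(np.uint8)*255
    cs,_=cv2.findContours(d,0,2)
    for c in cs:
        if cv2.contourArea(c)>60:
            r=cv2.minAreaRect(c);b=cv2.boxPoints(r);print("dark",cv2.contourArea(c),b.round(1).tolist());print(ray(n,b,31))
E
```

```text
top board 11638.5 [[356, 132], [376, 227], [259, 250], [241, 154]]
[[ 739.07 -136.66   25.  ]
 [ 447.14 -192.88   25.  ]
 [ 380.51  157.69   25.  ]
 [ 672.88  213.21   25.  ]]
dark 1712.0 [[258.0, 173.1999969482422], [322.3999938964844, 161.39999389648438], [328.1000061035156, 192.60000610351562], [263.70001220703125, 204.5]]
[[612.13 160.8   31.  ]
 [647.16 -33.43  31.  ]
 [551.41 -49.99  31.  ]
 [516.81 143.27  31.  ]]
dark 358.5 [[242.0, 162.8000030517578], [339.1000061035156, 143.5], [340.20001220703125, 148.8000030517578], [243.0, 168.0]]
[[644.42 209.25  31.  ]
 [701.8  -84.6   31.  ]
 [685.56 -87.58  31.  ]
 [628.3  206.03  31.  ]]
scene board 12596.0 [[286, 211], [362, 285], [262, 348], [190, 256]]
[[ 437.72 -185.71   25.  ]
 [ 383.9   160.88   25.  ]
 [ 676.18  215.34   25.  ]
 [ 742.15 -132.76   25.  ]]
dark 422.5 [[209.6999969482422, 261.8999938964844], [214.3000030517578, 258.1000061035156], [279.6000061035156, 337.8999938964844], [275.0, 341.6000061035156]]
[[702.42 -82.61  31.  ]
 [687.47 -90.28  31.  ]
 [632.15 212.73  31.  ]
 [645.28 217.07  31.  ]]
dark 2044.0 [[236.5, 270.1000061035156], [264.6000061035156, 246.0], [310.1000061035156, 299.20001220703125], [282.1000061035156, 323.20001220703125]]
[[649.62 -23.61  31.  ]
 [552.09 -72.11  31.  ]
 [522.41 146.08  31.  ]
 [611.36 179.23  31.  ]]
```

```bash
sleep 1
```

```text
(no output)
```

View pics/top0c.png

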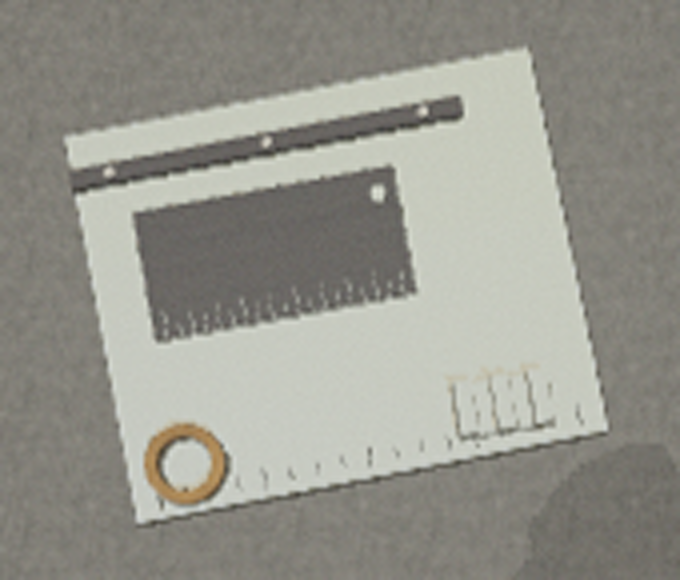

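View pics/scene0c.png

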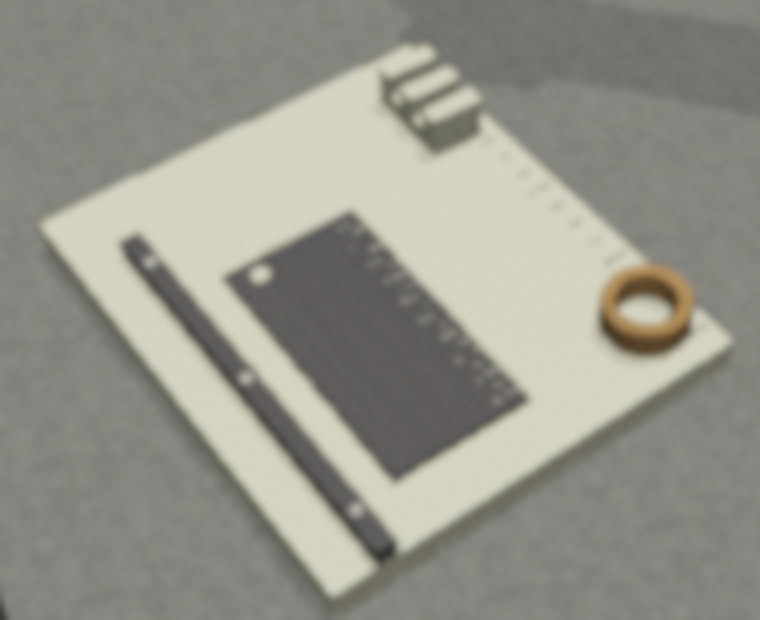

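The top crop shows the plate's corners at about (258,173), (324,161), (329,193) and (264,205), and the fence's lower edge from (244,168) to (341,150). The scene crop shows the same layout. Next I fit the edges at sub-pixel accuracy.

```bash
cat >> h.py <<'E'
S=6
def sides(pts):
    """pts Nx2 world contour -> refined corners of the quad via robust line fits"""
    b=cv2.boxPoints(cv2.minAreaRect(pts.astype(np.float32)));L=[]
    for i in range(4):
        a,c=b[i],b[(i+1)%4];l=np.linalg.norm(c-a);t=(c-a)/l;n=np.array([-t[1],t[0]])
        s=(pts-a)@t;e=(pts-a)@n;k=(abs(e)<9)&(s>12)&(s<l-12)
        if k.sum()<5:return b
        k2=k
        for _ in range(3):
            vx,vy,x0,y0=cv2.fitLine(pts[k2].astype(np.float32),cv2.DIST_HUBER,0,.01,.01).ravel()
            r=abs((pts-[x0,y0])@[-vy,vx]);k2=k&(r<3)
        L.append((np.array([x0,y0]),np.array([vx,vy])))
    C=[]
    for i in range(4):
        (p,u),(q,v)=L[i-1],L[i];s=np.linalg.solve(np.c_[u,-v],q-p);C.append(p+s[0]*u)
    return np.array(C)
def find(n,im,z_b=25,z_p=31,z_f=39):
    """im BGR. returns dict of corners"""
    c0=proj(n,[[560,10,25]])[0];R=115
    x,y=int(c0[0]-R),int(c0[1]-R)
    g=cv2.resize(im[y:y+2*R,x:x+2*R].max(2),None,fx=S,fy=S,interpolation=cv2.INTER_CUBIC)
    unp=lambda c:(c.reshape(-1,2)+.5)/S-.5+[x,y]
    m=(g>172).astype(np.uint8)
    cs,_=cv2.findContours(m,0,1);c=max(cs,key=cv2.contourArea);h=cv2.convexHull(c)
    out={"board":sides(ray(n,unp(c),z_b)[:,:2])}
    ins=cv2.fillConvexPoly(np.zeros_like(m),h,1)
    d=((g<150)&(ins>0)).astype(np.uint8)
    cs,_=cv2.findContours(d,0,1);cs=sorted(cs,key=cv2.contourArea)[::-1]
    for c in cs[:4]:
        w=ray(n,unp(c),z_p)[:,:2]; (cx,cy),(a,b),_=cv2.minAreaRect(w.astype(np.float32))
        a,b=sorted((a,b))
        if 85<a<120 and 180<b<225: out["plate"]=sides(w)
        elif a<40 and b>250: out["fence"]=sides(ray(n,unp(c),z_f)[:,:2])
    return out
def order(C):  # near->: sort so [rear-near, front-near, front-far, rear-far]
    c=C.mean(0);d=C-c;ang=-0.19
    ex=np.array([np.cos(.19),np.sin(.19)]);ey=np.array([-ex[1],ex[0]])
    r=[]
    for sx,sy in((-1,-1),(-1,1),(1,1),(1,-1)): r.append(C[np.argmax((d@ex)*sx/1+(d@ey)*sy)])
    return np.array(r)
E
python3 - <<'E'
from h import *
for n in("top","scene"):
    o=find(n,cv2.imread(f"pics/{n}0.png"))
    for k,C in o.items():
        C=order(C);e=np.diff(np.r_[C,C[:1]],axis=0)
        print(n,k,C.tolist() and C.round(1).tolist(),"len",np.linalg.norm(e,axis=1),"yaw of y sides",[np.arctan2(-v[0],v[1]) for v in(e[0],-e[2])],"c",C.mean(0))
E
```

```text
top board [[447.6000061035156, -194.10000610351562], [380.5, 157.8000030517578], [673.0, 213.6999969482422], [740.5, -137.89999389648438]] len [358.3  297.83 357.99 298.2 ] yaw of y sides [np.float32(0.18858601), np.float32(0.18962844)] c [560.4    9.87]
top plate [[550.7000122070312, -51.70000076293945], [515.2000122070312, 143.89999389648438], [613.2999877929688, 161.89999389648438], [648.5, -34.20000076293945]] len [198.83  99.74 199.25  99.35] yaw of y sides [np.float32(0.17956989), np.float32(0.17757572)] c [581.96  55.  ]
top fence [[677.5, -90.0999984741211], [624.0999755859375, 204.3000030517578], [647.5999755859375, 208.5], [700.9000244140625, -85.9000015258789]] len [299.23  23.8  299.23  23.8 ] yaw of y sides [np.float32(0.17925955), np.float32(0.17925955)] c [662.53  59.21]
scene board [[439.20001220703125, -194.8000030517578], [386.6000061035156, 162.39999389648438], [675.5999755859375, 217.5], [743.5, -136.8000030517578]] len [361.04 294.21 360.8  309.8 ] yaw of y sides [np.float32(0.1462375), np.float32(0.18942584)] c [561.24  12.09]
scene plate [[554.9000244140625, -47.0], [519.2000122070312, 149.60000610351562], [616.2999877929688, 166.89999389648438], [651.4000244140625, -28.799999237060547]] len [199.82  98.63 198.85  98.2 ] yaw of y sides [np.float32(0.17976536), np.float32(0.17762265)] c [585.48  60.18]
scene fence [[685.9000244140625, -83.80000305175781], [631.0999755859375, 217.89999389648438], [651.2000122070312, 221.5], [706.0, -80.19999694824219]] len [306.65  20.42 306.65  20.42] yaw of y sides [np.float32(0.1797208), np.float32(0.1797208)] c [668.53  68.85]
```

```bash
cat >> h.py <<'E'
from scipy.spatial.transform import Rotation as Ro
BC=np.array([561.9,12.0]);BY=0.189   # board centre (mean of cameras), yaw
def b2w(bx,by): 
    c,s=np.cos(BY),np.sin(BY);return BC+np.array([c*bx-s*by,s*bx+c*by])
def w2b(p):
    c,s=np.cos(BY),np.sin(BY);d=np.asarray(p)[:2]-BC;return np.array([c*d[0]+s*d[1],-s*d[0]+c*d[1]])
def go(bx,by,z,yaw):
    st=ctrl.read_state();R=Ro.from_euler("xyz",st["tool_rot"]).as_matrix()
    t=np.r_[b2w(bx,by),z]-st["eef_pos"]
    dy=(yaw-st["tool_rot"][2]+np.pi)%(2*np.pi)-np.pi
    print("shift",R.T@t,"turn deg",-np.degrees(dy),"now b",w2b(st["eef_pos"]),"z",st["eef_pos"][2],"rot",st["tool_rot"],"F",st["force"],"w",st["width"],"t",st["clock"])
E
python3 - <<'E'
from h import *
go(-50,40,220,BY-np.pi/2)
for n in("top","scene"):
  print(n,ray(n,[[272,236]] if n=="top" else [[342,276]],45))
E
```

```text
shift [-481.28 -478.29    1.78] turn deg 13.281338401449343 now b [-404.93 -538.29] z 220.99278022431153 rot [ 3.14  0.   -1.15] F [ 0.26 -0.04 -0.65] w 85.6074302257002 t 0.1
top [[420.22 117.17  45.  ]]
scene [[423.51 126.71  45.  ]]
```

>>> {"fn": "send_rows", "kwargs": {
  "commands": [
    [85, -34, -34, 0, 2.6],
    [85, -68, -68, 0, 5.2],
    [85, -102, -102, 0, 7.8],
    [85, -136, -136, 0, 10.5],
    [85, -170, -170, 0, 13.3]
  ]
}}

```text
clock: 0.6
eef_pos: [351.3, -366.1, 221.0]
tool_rot: [3.141, 0.002, -1.384]
force: [0.7, -0.5, 0.3]
width: 84.9
```

```bash
python3 -c "
from h import *
go(-50,40,220,BY-np.pi/2)"
```

```text
shift [-372.43 -226.94    1.73] turn deg -0.15043718547836016 now b [-277.92 -331.83] z 221.0310952677406 rot [ 3.14  0.   -1.38] F [ 0.67 -0.47  0.35] w 84.886946718233 t 0.6
```

>>> {"fn": "send_rows", "kwargs": {
  "commands": [
    [85, -42, -25, 0, 0],
    [85, -84, -50, 0, 0],
    [85, -126, -75, 0, 0],
    [85, -168, -100, 0, 0],
    [85, -210, -126, 0, 0]
  ]
}}

```text
clock: 1.1
eef_pos: [436.3, -134.5, 221.4]
tool_rot: [3.141, 0.002, -1.385]
force: [0.8, -0.8, 0.8]
width: 84.8
```

```bash
python3 -c "
from h import *
go(-50,40,100,BY-np.pi/2)"
```

```text
shift [-160.31 -100.56  121.67] turn deg -0.16113702732148114 now b [-150.93 -120.29] z 221.39151316659206 rot [ 3.14  0.   -1.38] F [ 0.78 -0.83  0.81] w 84.83947447144814 t 1.1
```

>>> {"fn": "send_rows", "kwargs": {
  "commands": [
    [40, -40, -25, 10, 0],
    [40, -80, -50, 30, 0],
    [40, -120, -75, 60, 0],
    [40, -160, -100, 100, 0],
    [40, -160, -100, 120, 0]
  ]
}}

```text
clock: 1.6
eef_pos: [506.3, 46.5, 100.6]
tool_rot: [-3.14, 0.004, -1.379]
force: [-0.0, 0.1, -0.4]
width: 40.0
```

>>> {"fn": "send_rows", "kwargs": {
  "commands": [
    [40, 0, 0, 15, 0],
    [40, 0, 0, 30, 0],
    [40, 0, 0, 38, 0],
    [40, 0, 0, 38, 0]
  ]
}}

```text
clock: 2.0
eef_pos: [505.5, 46.5, 61.6]
tool_rot: [3.141, 0.004, -1.379]
force: [-0.1, -0.7, 0.3]
width: 40.3
```

Run:
```python
from h import *
go(-50,40,45,BY-np.pi/2)
for n in("top","scene"):
    im=ctrl.get_image(n)[...,::-1].copy();cv2.imwrite(f"pics/{n}1.png",im)
    x,y,w,h=dict(top=(225,120,170,145),scene=(180,180,190,155))[n]
    cv2.imwrite(f"pics/{n}1c.png",cv2.resize(im[y:y+h,x:x+w],None,fx=4,fy=4,interpolation=cv2.INTER_CUBIC))
```

```text
shift [ 4.52  1.1  16.56] turn deg 0.1548148504382041 now b [-48.91  44.45] z 61.583771377785204 rot [ 3.14  0.   -1.38] F [-0.08 -0.7   0.33] w 40.34207436774987 t 2.0
```

View pics/scene1c.png

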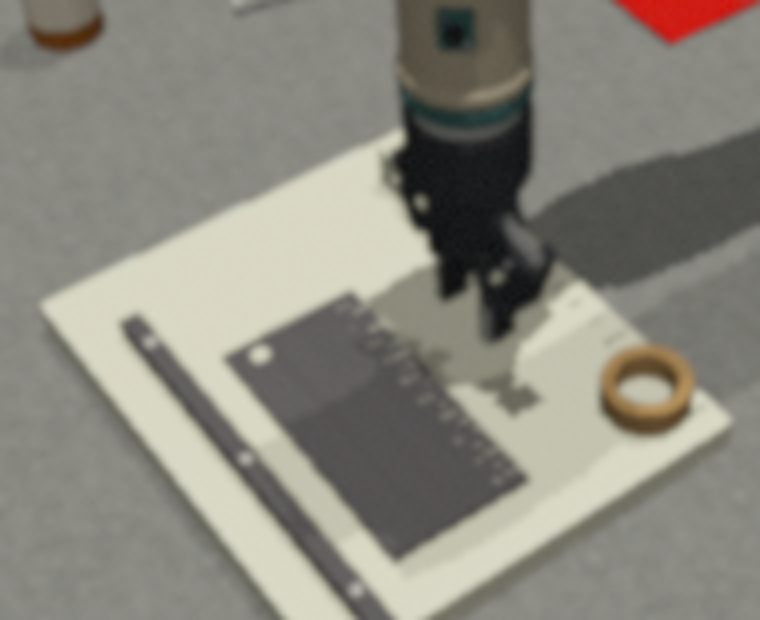

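The scene view shows both open fingers hovering over the board behind the plate's near side, with the fingertips near crop (445,295) and (495,335) and clear of the tape. I'll lower slowly until they touch the board.

>>> {"fn": "send_rows", "kwargs": {
  "commands": [
    [40, 2, 0, 6, 0],
    [40, 4, 0, 12, 0],
    [40, 4, 0, 15, 0],
    [40, 4, 0, 15, 0]
  ]
}}

```text
clock: 2.5
eef_pos: [507.1, 42.3, 47.5]
tool_rot: [-3.14, 0.004, -1.38]
force: [-0.4, 0.4, 0.2]
width: 40.0
```

>>> {"fn": "send_rows", "kwargs": {
  "commands": [
    [40, 0, 0, 1.5, 0],
    [40, 0, 0, 3, 0],
    [40, 0, 0, 3, 0]
  ]
}}

```text
clock: 2.8
eef_pos: [507.0, 42.4, 44.4]
tool_rot: [-3.14, 0.004, -1.38]
force: [0.0, 0.1, 0.3]
width: 40.3
```

>>> {"fn": "send_rows", "kwargs": {
  "commands": [
    [40, 0, 0, 1, 0],
    [40, 0, 0, 2, 0],
    [40, 0, 0, 2, 0]
  ]
}}

```text
clock: 3.1
eef_pos: [506.9, 42.5, 42.3]
tool_rot: [-3.14, 0.004, -1.38]
force: [0.6, 0.8, 0.3]
width: 40.0
```

>>> {"fn": "send_rows", "kwargs": {
  "commands": [
    [40, 0, 0, 1, 0],
    [40, 0, 0, 2, 0],
    [40, 0, 0, 2, 0]
  ]
}}

```text
clock: 3.4
eef_pos: [506.8, 42.5, 40.1]
tool_rot: [-3.141, 0.004, -1.38]
force: [-0.0, 0.3, 0.4]
width: 39.9
```

>>> {"fn": "send_rows", "kwargs": {
  "commands": [
    [40, 0, 0, 1, 0],
    [40, 0, 0, 1.5, 0],
    [40, 0, 0, 1.5, 0]
  ]
}}

```text
clock: 3.7
eef_pos: [506.8, 42.4, 38.5]
tool_rot: [-3.141, 0.004, -1.38]
force: [-0.1, -0.2, -0.7]
width: 40.2
```

>>> {"fn": "send_rows", "kwargs": {
  "commands": [
    [40, 0, 0, 1, 0],
    [40, 0, 0, 1.5, 0],
    [40, 0, 0, 1.5, 0]
  ]
}}

```text
clock: 4.0
eef_pos: [506.7, 42.4, 37.0]
tool_rot: [-3.141, 0.004, -1.38]
force: [0.0, 0.0, 0.2]
width: 39.8
```

>>> {"fn": "send_rows", "kwargs": {
  "commands": [
    [40, 0, 0, 1, 0],
    [40, 0, 0, 1.5, 0],
    [40, 0, 0, 1.5, 0]
  ]
}}

```text
clock: 4.3
eef_pos: [506.6, 42.5, 35.4]
tool_rot: [-3.141, 0.004, -1.38]
force: [0.1, -0.4, -0.1]
width: 40.4
```

>>> {"fn": "send_rows", "kwargs": {
  "commands": [
    [40, 0, 0, 1, 0],
    [40, 0, 0, 1, 0]
  ]
}}

```text
clock: 4.5
eef_pos: [506.6, 42.5, 34.3]
tool_rot: [-3.141, 0.004, -1.38]
force: [-1.0, -0.2, 0.3]
width: 39.9
```

>>> {"fn": "send_rows", "kwargs": {
  "commands": [
    [40, 0, 0, 1, 0],
    [40, 0, 0, 1, 0]
  ]
}}

```text
clock: 4.7
eef_pos: [506.5, 42.5, 33.1]
tool_rot: [-3.141, 0.004, -1.38]
force: [-0.0, -0.7, 0.1]
width: 39.8
```

>>> {"fn": "send_rows", "kwargs": {
  "commands": [
    [40, 0, 0, 1, 0],
    [40, 0, 0, 1, 0]
  ]
}}

```text
clock: 4.9
eef_pos: [506.4, 42.5, 32.0]
tool_rot: [3.142, 0.004, -1.38]
force: [0.0, -0.4, 0.1]
width: 39.7
```

>>> {"fn": "send_rows", "kwargs": {
  "commands": [
    [40, 0, 0, 1, 0],
    [40, 0, 0, 1, 0]
  ]
}}

```text
clock: 5.1
eef_pos: [506.3, 42.4, 30.9]
tool_rot: [3.141, 0.004, -1.38]
force: [0.0, 0.7, 0.5]
width: 40.5
```

Run:
```python
from h import *
n="scene";im=ctrl.get_image(n)[...,::-1].copy()
x,y,w,h=(240,200,130,110)
cv2.imwrite(f"pics/{n}2c.png",cv2.resize(im[y:y+h,x:x+w],None,fx=6,fy=5.4,interpolation=cv2.INTER_CUBIC))
```

```text
(no output)
```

View pics/scene2c.png

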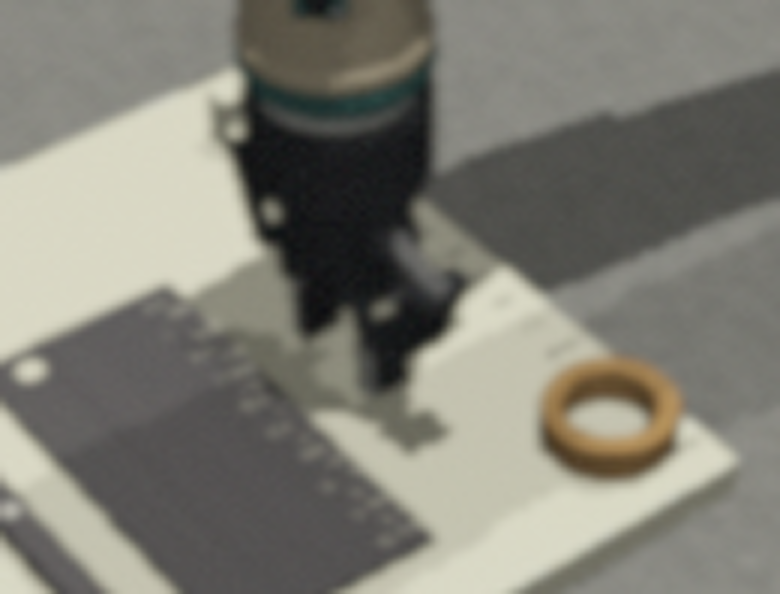

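Run:
```python
from h import *
st=ctrl.read_state();print(st["eef_pos"],st["force"],st["tau"])
for z in(25,30,35,40):
    print(z,[ (proj("scene",[[*b2w(bx,40+s*27),z]])[0]-[240,200])*[6,5.4] for s in(1,-1) for bx in (-48,)])
```

```text
[506.34  42.46  30.94] [ 0.15 -0.87 -0.52] [  0.   -50.25   1.03  -7.89  -0.    -0.     0.  ]
25 [array([382.76, 412.16]), array([309.17, 345.53])]
30 [array([382.57, 405.24]), array([308.77, 338.58])]
35 [array([382.39, 398.27]), array([308.36, 331.6 ])]
40 [array([382.2 , 391.26]), array([307.94, 324.56])]
```

The picture puts the fingertips at crop (385,390) and (310,330), with a gap to their shadow. They're still several mm above the board, so I keep lowering.

>>> {"fn": "send_rows", "kwargs": {
  "commands": [
    [40, 0, 0, 1, 0],
    [40, 0, 0, 2, 0],
    [40, 0, 0, 2, 0]
  ]
}}

```text
clock: 5.45
eef_pos: [506.2, 42.5, 28.8]
tool_rot: [3.141, 0.004, -1.38]
force: [0.5, -0.9, -0.6]
width: 40.2
```

>>> {"fn": "send_rows", "kwargs": {
  "commands": [
    [40, 0, 0, 1, 0],
    [40, 0, 0, 1.5, 0],
    [40, 0, 0, 1.5, 0]
  ]
}}

```text
clock: 5.75
eef_pos: [506.1, 42.5, 27.2]
tool_rot: [3.141, 0.004, -1.38]
force: [0.3, -0.3, -0.5]
width: 40.1
```

Run:
```python
from h import *
for n,(x,y,w,h) in dict(scene=(240,200,130,110),top=(225,120,170,145)).items():
    im=ctrl.get_image(n)[...,::-1].copy()
    cv2.imwrite(f"pics/{n}3c.png",cv2.resize(im[y:y+h,x:x+w],None,fx=4,fy=4,interpolation=cv2.INTER_CUBIC))
```

```text
(no output)
```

View pics/scene3c.png

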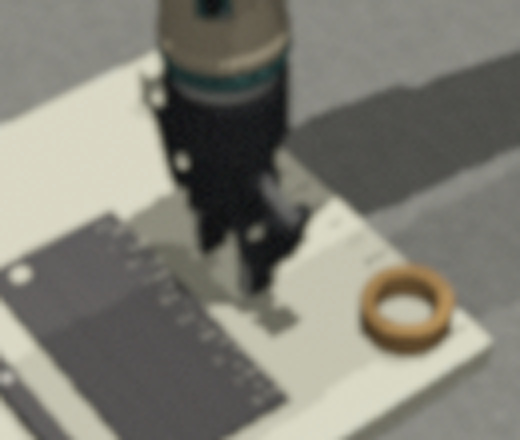

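View pics/top3c.png

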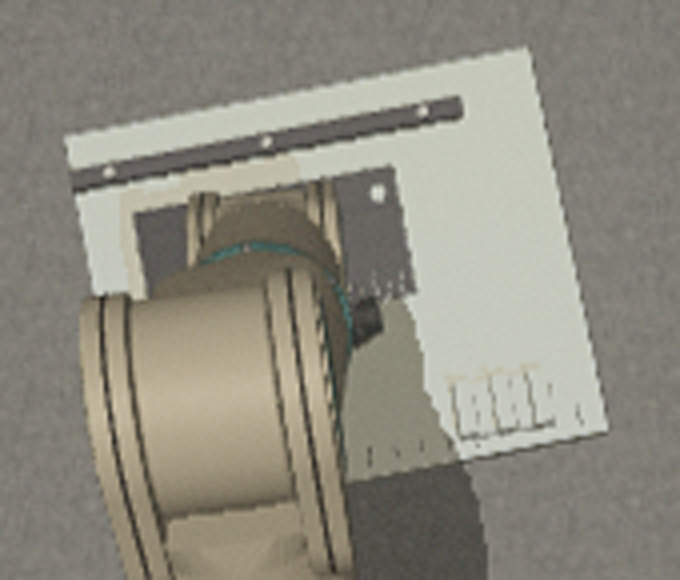

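The tip is at (262,290) and its shadow at about (280,325), so there's still a gap. I keep lowering with force checks.

>>> {"fn": "send_rows", "kwargs": {
  "commands": [
    [40, 0, 0, 1, 0],
    [40, 0, 0, 1.5, 0],
    [40, 0, 0, 1.5, 0]
  ]
}}

```text
clock: 6.15
eef_pos: [506.2, 42.5, 25.7]
tool_rot: [3.141, 0.004, -1.38]
force: [0.9, -0.6, 0.8]
width: 40.0
```

>>> {"fn": "send_rows", "kwargs": {
  "commands": [
    [40, 0, 0, 1, 0],
    [40, 0, 0, 1.5, 0],
    [40, 0, 0, 1.5, 0]
  ]
}}

```text
clock: 6.45
eef_pos: [506.1, 42.5, 24.1]
tool_rot: [3.141, 0.004, -1.38]
force: [0.4, 0.7, -0.3]
width: 40.3
```

>>> {"fn": "send_rows", "kwargs": {
  "commands": [
    [40, 0, 0, 1, 0],
    [40, 0, 0, 1, 0]
  ]
}}

```text
clock: 6.65
eef_pos: [506.0, 42.5, 23.0]
tool_rot: [3.141, 0.004, -1.38]
force: [-0.2, 0.6, -0.4]
width: 39.8
```

Run:
```python
from h import *
print(proj("scene",[[*b2w(-48,67),z] for z in (25,30,35,40,45)]))
im=ctrl.get_image("scene")[...,::-1].copy()
x,y,w,h=(270,220,70,75)
cv2.imwrite(f"pics/scene4c.png",cv2.resize(im[y:y+h,x:x+w],None,fx=8,fy=8,interpolation=cv2.INTER_CUBIC))
```

```text
[[303.79 276.33]
 [303.76 275.04]
 [303.73 273.75]
 [303.7  272.46]
 [303.67 271.15]]
```

View pics/scene4c.png

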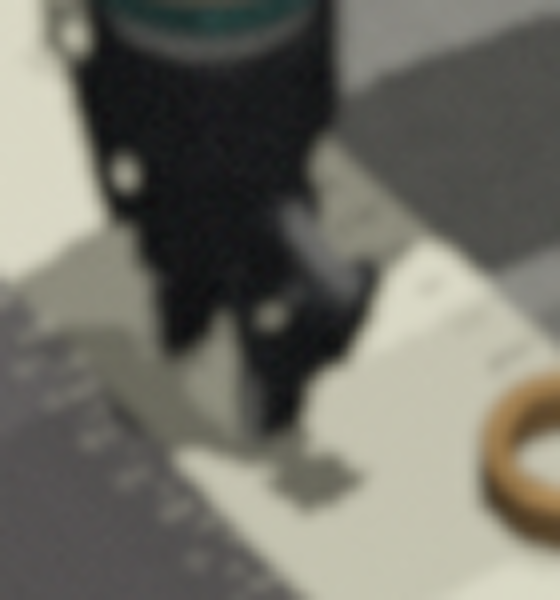

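The tip is now at about pixel (304,274), which is still some mm up.

>>> {"fn": "send_rows", "kwargs": {
  "commands": [
    [40, 0, 0, 1, 0],
    [40, 0, 0, 2, 0],
    [40, 0, 0, 2, 0]
  ]
}}

```text
clock: 7.0
eef_pos: [505.9, 42.4, 20.9]
tool_rot: [3.14, 0.004, -1.38]
force: [-0.3, 0.2, 0.1]
width: 40.2
```

>>> {"fn": "send_rows", "kwargs": {
  "commands": [
    [40, 0, 0, 1, 0],
    [40, 0, 0, 1, 0]
  ]
}}

```text
clock: 7.2
eef_pos: [505.8, 42.5, 19.8]
tool_rot: [3.14, 0.004, -1.38]
force: [-1.0, 0.5, -0.3]
width: 40.0
```

>>> {"fn": "send_rows", "kwargs": {
  "commands": [
    [40, 0, 0, 1, 0],
    [40, 0, 0, 1, 0]
  ]
}}

```text
clock: 7.4
eef_pos: [505.7, 42.4, 18.6]
tool_rot: [3.14, 0.005, -1.38]
force: [-0.3, 0.2, 0.3]
width: 40.2
```

>>> {"fn": "send_rows", "kwargs": {
  "commands": [
    [40, 0, 0, 1, 0],
    [40, 0, 0, 1, 0]
  ]
}}

```text
clock: 7.6
eef_pos: [505.6, 42.5, 17.5]
tool_rot: [3.14, 0.005, -1.38]
force: [1.1, -0.4, 0.2]
width: 40.1
```

>>> {"fn": "send_rows", "kwargs": {
  "commands": [
    [40, 0, 0, 1, 0],
    [40, 0, 0, 1, 0]
  ]
}}

```text
clock: 7.8
eef_pos: [505.5, 42.5, 16.4]
tool_rot: [3.14, 0.005, -1.38]
force: [-0.3, -0.3, -0.4]
width: 40.3
```

>>> {"fn": "send_rows", "kwargs": {
  "commands": [
    [40, 0, 0, 1, 0],
    [40, 0, 0, 1, 0]
  ]
}}

```text
clock: 8.0
eef_pos: [505.4, 42.5, 15.3]
tool_rot: [3.139, 0.005, -1.38]
force: [0.7, -0.4, -0.1]
width: 40.0
```

Run:
```python
from h import *
im=ctrl.get_image("scene")[...,::-1].copy()
x,y,w,h=(270,220,70,75)
cv2.imwrite(f"pics/scene5c.png",cv2.resize(im[y:y+h,x:x+w],None,fx=8,fy=8,interpolation=cv2.INTER_CUBIC))
```

```text
(no output)
```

View pics/scene5c.png

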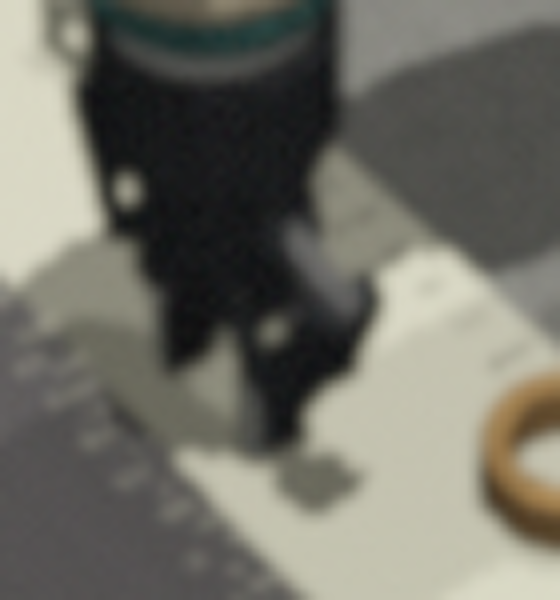

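The tip is at about (303.5,276). The projection for board height at the pad centre is (303.8,276.3), so contact must be close.

>>> {"fn": "send_rows", "kwargs": {
  "commands": [
    [40, 0, 0, 1, 0],
    [40, 0, 0, 1, 0]
  ]
}}

```text
clock: 8.25
eef_pos: [505.5, 42.4, 14.3]
tool_rot: [3.139, 0.005, -1.38]
force: [0.7, 0.1, 0.2]
width: 40.0
```

>>> {"fn": "send_rows", "kwargs": {
  "commands": [
    [40, 0, 0, 1, 0],
    [40, 0, 0, 1, 0]
  ]
}}

```text
clock: 8.45
eef_pos: [505.5, 42.4, 14.1]
tool_rot: [3.14, 0.005, -1.38]
force: [-2.2, -0.2, 9.9]
width: 39.8
```

>>> {"fn": "send_rows", "kwargs": {
  "commands": [
    [40, 0, 0, 1, 0],
    [40, 0, 0, 1, 0]
  ]
}}

```text
clock: 8.65
eef_pos: [505.5, 42.4, 14.1]
tool_rot: [3.14, 0.005, -1.38]
force: [-3.0, -0.4, 11.3]
width: 39.9
```

The fingertips touch the board at TCP z ≈ 14.2. I raise 2 mm and push towards the fence, which is −y in tool axes.

>>> {"fn": "send_rows", "kwargs": {
  "commands": [
    [40, 0, 0, -2, 0],
    [40, 0, -2, -2.2, 0],
    [40, 0, -5, -2.2, 0],
    [40, 0, -8, -2.2, 0],
    [40, 0, -10, -2.2, 0]
  ]
}}

```text
clock: 9.15
eef_pos: [515.8, 44.4, 16.1]
tool_rot: [3.14, 0.005, -1.38]
force: [-0.6, 0.5, -0.4]
width: 40.0
```

>>> {"fn": "send_rows", "kwargs": {
  "commands": [
    [40, 0, -3, 0, 0],
    [40, 0, -6, 0, 0],
    [40, 0, -9, 0, 0],
    [40, 0, -12, 0, 0],
    [40, 0, -12, 0, 0]
  ]
}}

```text
clock: 9.65
eef_pos: [527.6, 46.7, 16.0]
tool_rot: [3.14, 0.004, -1.38]
force: [0.3, -1.0, -0.6]
width: 39.8
```

Run:
```python
from h import *
go(-50,40,16.3,BY-np.pi/2)
im=ctrl.get_image("scene")[...,::-1].copy();cv2.imwrite("pics/scene6.png",im)
x,y,w,h=(180,200,190,155)
cv2.imwrite(f"pics/scene6c.png",cv2.resize(im[y:y+h,x:x+w],None,fx=4,fy=3.8,interpolation=cv2.INTER_CUBIC))
```

```text
shift [ 0.44 22.83 -0.31] turn deg 0.10652604700121625 now b [-27.17  40.49] z 15.956779685645989 rot [ 3.14  0.   -1.38] F [ 0.25 -0.98 -0.62] w 39.80133373571722 t 9.65
```

View pics/scene6c.png

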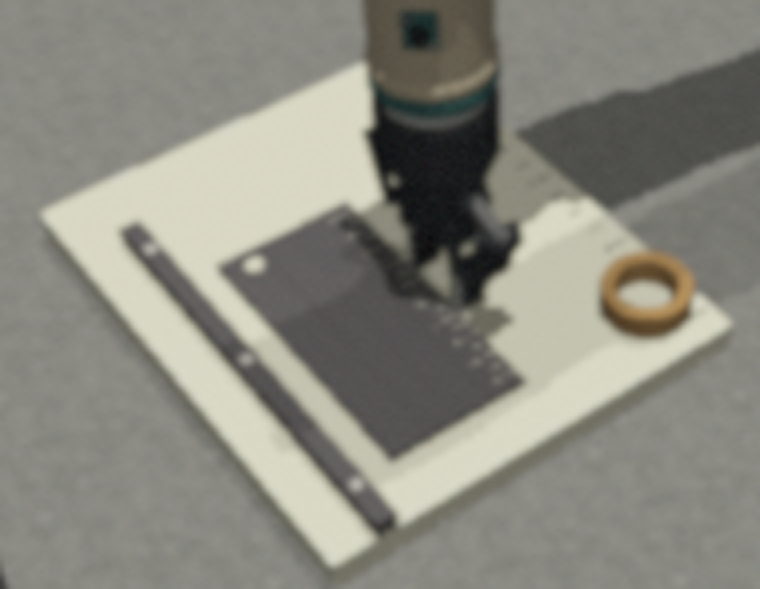

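The fingers now touch the near side. The plate's rear-far corner is at crop (222,268), moved slightly, and the fence is clear. I continue the push.

>>> {"fn": "send_rows", "kwargs": {
  "commands": [
    [40, 0, -3, -0.2, 0],
    [40, 0, -6, -0.2, 0],
    [40, 0, -9, -0.2, 0],
    [40, 0, -12, -0.2, 0],
    [40, 0, -15, -0.2, 0]
  ]
}}

```text
clock: 10.2
eef_pos: [542.6, 49.6, 16.1]
tool_rot: [3.14, 0.004, -1.38]
force: [-1.5, -1.4, -0.4]
width: 39.9
```

Run:
```python
from h import *
go(-50,40,16.3,BY-np.pi/2)
im=ctrl.get_image("scene")[...,::-1].copy();cv2.imwrite("pics/scene7.png",im)
x,y,w,h=(180,200,190,155)
cv2.imwrite(f"pics/scene7c.png",cv2.resize(im[y:y+h,x:x+w],None,fx=4,fy=3.8,interpolation=cv2.INTER_CUBIC))
```

```text
shift [ 0.45 38.12 -0.13] turn deg 0.10964142641882214 now b [-11.88  40.52] z 16.111003590454537 rot [ 3.14  0.   -1.38] F [-1.54 -1.42 -0.39] w 39.87735095439875 t 10.2
```

View pics/scene7c.png

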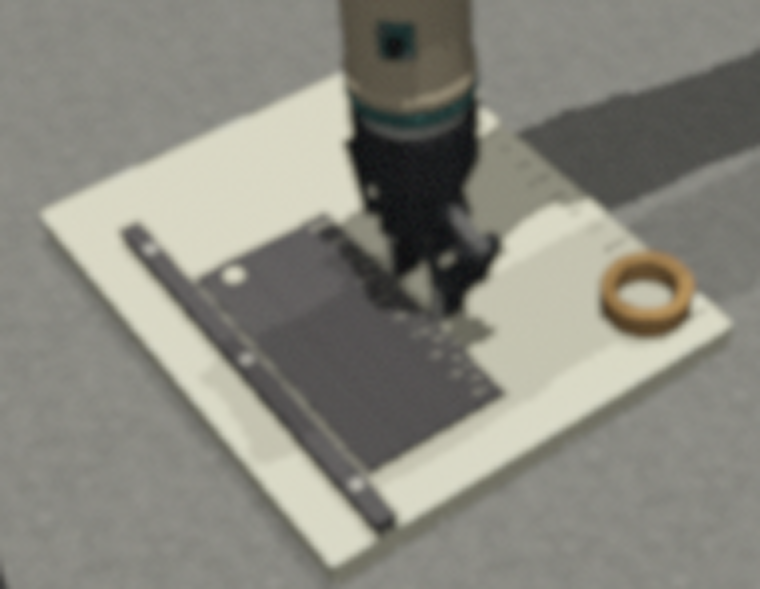

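The plate has moved to within a few mm of the fence and lies parallel to it; only a thin light strip shows between them, partly hidden by the fence's own height. I push on until the force rises.

>>> {"fn": "send_rows", "kwargs": {
  "commands": [
    [40, 0, -2, 0, 0],
    [40, 0, -4, 0, 0],
    [40, 0, -5, 0, 0]
  ]
}}

```text
clock: 10.55
eef_pos: [548.3, 50.8, 16.2]
tool_rot: [3.141, 0.005, -1.38]
force: [-2.2, -0.5, 0.4]
width: 39.9
```

>>> {"fn": "send_rows", "kwargs": {
  "commands": [
    [40, 0, -1.5, 0, 0],
    [40, 0, -2, 0, 0]
  ]
}}

```text
clock: 10.75
eef_pos: [548.4, 50.8, 16.0]
tool_rot: [3.137, 0.005, -1.38]
force: [-5.9, -0.8, 3.6]
width: 39.9
```

>>> {"fn": "send_rows", "kwargs": {
  "commands": [
    [40, 0, -1.5, 0, 0],
    [40, 0, -2, 0, 0]
  ]
}}

```text
clock: 10.95
eef_pos: [548.4, 50.8, 15.9]
tool_rot: [3.133, 0.005, -1.38]
force: [-7.2, -0.7, 4.9]
width: 39.8
```

The plate stops against the fence: TCP at board x ≈ −6 plus the 11 mm half pad gives 5, as it should. One firmer press and hold, then I back off.

>>> {"fn": "send_rows", "kwargs": {
  "commands": [
    [40, 0, -3, 0, 0],
    [40, 0, -3, 0, 0],
    [40, 0, -3, 0, 0]
  ]
}}

```text
clock: 11.25
eef_pos: [548.3, 50.8, 15.7]
tool_rot: [3.127, 0.005, -1.38]
force: [-7.6, -1.3, 5.5]
width: 40.0
```

>>> {"fn": "send_rows", "kwargs": {
  "commands": [
    [40, 0, 4, 0, 0],
    [40, 0, 15, 0, 0],
    [40, 0, 25, -10, 0],
    [40, 0, 30, -40, 0],
    [40, 0, 35, -70, 0]
  ]
}}

```text
clock: 11.75
eef_pos: [515.0, 44.0, 87.3]
tool_rot: [3.128, 0.005, -1.38]
force: [-0.3, -0.0, 0.0]
width: 39.7
```

Run:
```python
from h import *
go(50,-100,90,BY)
o={}
for n in("scene",):
    im=ctrl.get_image(n)[...,::-1].copy();cv2.imwrite(f"pics/{n}8.png",im);x,y,w,h=(180,200,190,155)
    cv2.imwrite(f"pics/{n}8c.png",cv2.resize(im[y:y+h,x:x+w],None,fx=4,fy=3.8,interpolation=cv2.INTER_CUBIC))
    for k,C in find(n,im).items(): print(n,k,np.array([w2b(c) for c in order(C)]).round(1).tolist())
```

```text
shift [140.3  -89.79  -4.66] turn deg -89.9224611135947 now b [-40.04  40.19] z 87.26549750806736 rot [ 3.13  0.01 -1.38] F [-0.3  -0.02  0.02] w 39.71091245548615 t 11.75
scene board [[-148.3, -181.0], [-149.5, 181.0], [150.5, 180.8], [150.7, -180.6]]
```

View pics/scene8c.png

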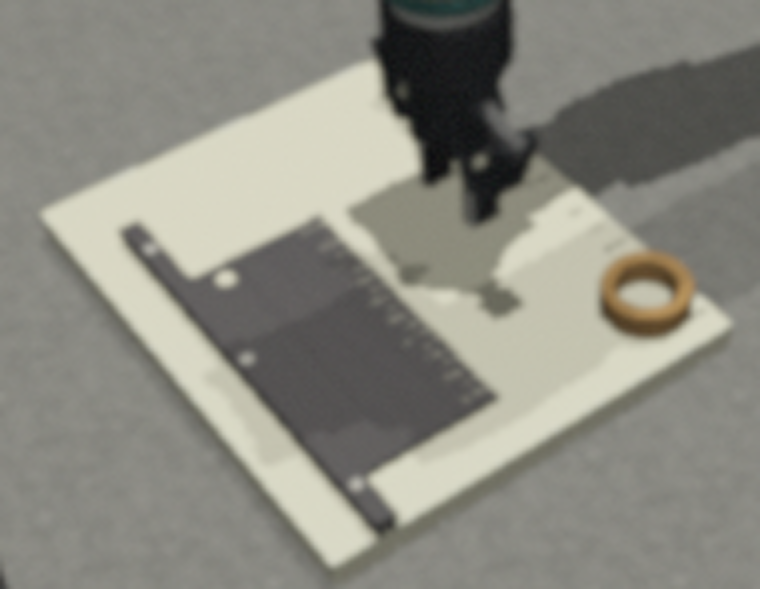

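The plate lies flush along the fence with no light strip visible; its near corners are at crop (320,216) and (496,397). Now I rotate 90° and go behind its rear end.

>>> {"fn": "send_rows", "kwargs": {
  "commands": [
    [40, 15, -10, 0, -8],
    [40, 30, -20, 0, -16],
    [40, 45, -30, 0, -24],
    [40, 60, -40, 0, -32],
    [40, 75, -50, 0, -40]
  ]
}}

```text
clock: 12.3
eef_pos: [581.9, -20.9, 92.0]
tool_rot: [3.141, 0.006, -0.677]
force: [-0.3, -0.2, -0.4]
width: 39.8
```

```bash
python3 -c "
from h import *
go(50,-100,87,BY)"
```

```text
shift [72.43 13.58  4.59] turn deg -49.62160129170034 now b [ 13.45 -36.05] z 91.99058484104143 rot [ 3.14  0.01 -0.68] F [-0.33 -0.18 -0.37] w 39.83410460838422 t 12.3
```

>>> {"fn": "send_rows", "kwargs": {
  "commands": [
    [40, 15, 3, 0, -8],
    [40, 30, 6, 0, -16],
    [40, 45, 9, 1, -24],
    [40, 60, 12, 2, -32],
    [40, 72.5, 13.5, 4, -40]
  ]
}}

```text
clock: 12.8
eef_pos: [631.3, -78.2, 88.5]
tool_rot: [-3.139, 0.002, 0.026]
force: [-0.5, 0.3, 0.2]
width: 40.3
```

```bash
python3 -c "
from h import *
go(50,-100,30,BY)"
```

```text
shift [-1.36 -1.24 58.51] turn deg -9.36086300892533 now b [  51.22 -101.6 ] z 88.50274786718768 rot [-3.14  0.    0.03] F [-0.46  0.3   0.2 ] w 40.32752079062662 t 12.8
```

>>> {"fn": "send_rows", "kwargs": {
  "commands": [
    [40, 0, 0, 10, -5],
    [40, -1, -1, 30, -9.4],
    [40, -1, -1, 50, -9.4],
    [40, -1, -1, 60, -9.4],
    [40, -1, -1, 60, -9.4]
  ]
}}

```text
clock: 13.3
eef_pos: [629.5, -77.2, 27.6]
tool_rot: [-3.139, 0.003, 0.19]
force: [0.2, 0.0, 0.4]
width: 39.6
```

Run:
```python
from h import *
go(50,-100,16.3,BY)
for n in("scene","top"):
    im=ctrl.get_image(n)[...,::-1].copy();cv2.imwrite(f"pics/{n}9.png",im);x,y,w,h=dict(top=(225,120,170,145),scene=(180,200,190,155))[n]
    cv2.imwrite(f"pics/{n}9c.png",cv2.resize(im[y:y+h,x:x+w],None,fx=4,fy=3.8,interpolation=cv2.INTER_CUBIC))
```

```text
shift [ 0.39 -0.25 11.28] turn deg 0.030975391195056778 now b [  49.64 -100.28] z 27.58439633901421 rot [-3.14  0.    0.19] F [0.17 0.01 0.43] w 39.55685529911917 t 13.3
```

View pics/scene9c.png

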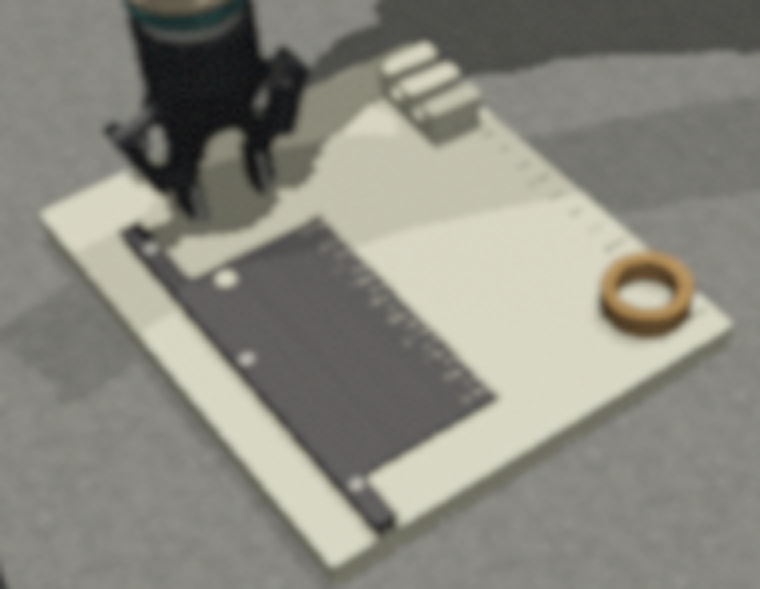

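View pics/top9c.png

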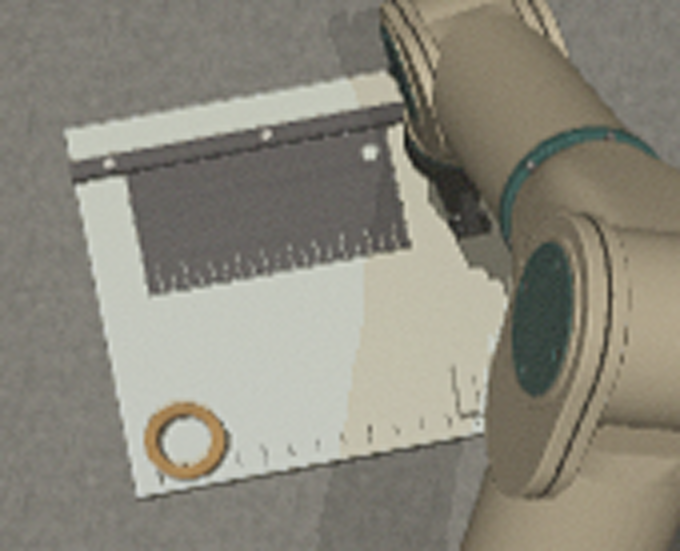

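Both views show the plate flush, with the fingers behind its rear end at scene crop (190,210) and (262,185). Now I measure the edges with 1-D intensity profiles.

```bash
cat >> h.py <<'E'
def prof(n,g,pts):
    uv=proj(n,pts).astype(np.float32);return cv2.remap(g,uv[None,:,0].copy(),uv[None,:,1].copy(),cv2.INTER_LINEAR)[0]
def edge(n,im,z,fixed,var,axis,sign):
    """along 'var' range; axis 'y': bx fixed. strongest step of given sign (+1 brightening) -> location per fixed"""
    g=cv2.GaussianBlur(im.max(2),(0,0),.7).astype(np.float32);v=np.arange(*var,.5);r=[]
    for f in fixed:
        P=[[*(b2w(f,t) if axis=="y" else b2w(t,f)),z] for t in v]
        p=prof(n,g,P);d=np.gradient(cv2.GaussianBlur(p[None],(0,0),2)[0])*sign
        i=int(np.argmax(d[3:-3]))+3;k=slice(max(i-6,0),i+7);w=np.clip(d[k],0,None)
        r.append((v[k]*w).sum()/w.sum())
    return np.array(r)
E
python3 - <<'E'
from h import *
for n in("scene","top"):
    im=cv2.imread(f"pics/{n}9.png")
    print(n,"plate front",edge(n,im,31,[20,35,50,65,80],(110,165),"y",1))
    print(n,"board end",edge(n,im,25,[-70,0,20,35,50,65,80],(165,195),"y",-1))
    print(n,"near side",edge(n,im,31,[-40,0,40,80,120],(-15,20),"x",-1))
    print(n,"rear",edge(n,im,31,[20,35,50,65,80],(-75,-45),"y",-1))
    print(n,"board far/near x",edge(n,im,25,[20,80,120],(140,165),"x",-1),edge(n,im,25,[0,50],(-165,-140),"x",1))
E
```

```text
scene plate front [143.91 143.93 143.48 143.16 143.56]
scene board end [181.51 181.12 181.91 181.52 181.51 181.89 181.49]
scene near side [7.4  7.01 7.43 6.53 7.52]
scene rear [-56.99 -56.02 -56.96 -56.57 -58.61]
scene board far/near x [151.05 151.46 151.38] [-150.43 -150.07]
top plate front [139.3  138.87 138.96 139.73 139.87]
top board end [178.43 178.06 177.42 177.63 178.01 178.02 178.39]
top near side [1.31 1.8  1.79 0.7  3.34]
top rear [-61.28 -61.86 -61.31 -61.69 -61.36]
top board far/near x [147.49 148.09 147.3 ] [-151.59 -152.16]
```

Overhang measures −38.0 (scene) and −38.7 (top), and the plate is parallel to the board, so it needs about 68 mm of travel. I lower and slide it.

>>> {"fn": "send_rows", "kwargs": {
  "commands": [
    [40, 0, 0, 5, 0],
    [40, 0, 0, 9, 0],
    [40, 0, 0, 11, 0],
    [40, 0, 0, 11, 0]
  ]
}}

```text
clock: 13.8
eef_pos: [630.7, -77.0, 18.0]
tool_rot: [-3.139, 0.0, 0.19]
force: [-0.3, -0.4, 0.0]
width: 40.4
```

>>> {"fn": "send_rows", "kwargs": {
  "commands": [
    [40, 0, -5, 0, 0],
    [40, 0, -10, 0, 0],
    [40, 0, -15, 0, 0],
    [40, 0, -20, 0, 0],
    [40, 0, -25, 0, 0]
  ]
}}

```text
clock: 14.3
eef_pos: [625.9, -51.7, 18.2]
tool_rot: [-3.139, 0.0, 0.19]
force: [0.2, 0.8, 0.3]
width: 40.5
```

```bash
python3 -c "
from h import *
go(50,-1,16.3,BY)"
```

```text
shift [ -0.82 -73.58   2.06] turn deg 0.06354302978076568 now b [ 50.9  -74.59] z 18.183209902882023 rot [-3.14  0.    0.19] F [0.22 0.8  0.33] w 40.480974693298485 t 14.3
```

>>> {"fn": "send_rows", "kwargs": {
  "commands": [
    [40, 0, 0, 1, 0],
    [40, 0, 0, 2, 0],
    [40, 0, 0, 2, 0]
  ]
}}

```text
clock: 14.6
eef_pos: [625.8, -52.1, 15.9]
tool_rot: [-3.14, 0.001, 0.19]
force: [0.1, 0.0, -0.2]
width: 39.8
```

>>> {"fn": "send_rows", "kwargs": {
  "commands": [
    [40, 0, -3, 0, 0],
    [40, 0.5, -6, 0, 0],
    [40, 0.5, -9, 0, 0],
    [40, 0.5, -12, 0, 0],
    [40, 1, -15, 0, 0]
  ]
}}

```text
clock: 15.1
eef_pos: [623.3, -37.6, 15.9]
tool_rot: [-3.14, 0.002, 0.19]
force: [-1.5, -2.3, -0.3]
width: 40.0
```

Run:
```python
from h import *
go(50,-1,16.3,BY)
im=ctrl.get_image("scene")[...,::-1].copy();n="scene"
print(n,"plate front",edge(n,im,31,[20,35,50,65,80],(130,175),"y",1),"near side",edge(n,im,31,[-20,0,40,80,120],(-15,20),"x",-1))
```

```text
shift [ -0.99 -59.21  -0.35] turn deg 0.0313787649402722 now b [ 51.02 -60.21] z 15.862870175620433 rot [-3.14  0.    0.19] F [-1.49 -2.29 -0.34] w 40.03954597059044 t 15.1
scene plate front [154.   154.01 154.   154.07 154.  ] near side [7.47 6.55 7.47 6.07 7.01]
```

>>> {"fn": "send_rows", "kwargs": {
  "commands": [
    [40, 0, -4, 0, 0],
    [40, 0, -8, 0, 0],
    [40, 0, -12, 0, 0],
    [40, 0, -16, 0, 0],
    [40, 0, -20, 0, 0]
  ]
}}

```text
clock: 15.65
eef_pos: [619.6, -16.3, 15.9]
tool_rot: [-3.139, 0.001, 0.191]
force: [-0.5, -1.8, -0.5]
width: 40.1
```

>>> {"fn": "send_rows", "kwargs": {
  "commands": [
    [40, 0, -4, 0, 0],
    [40, 0, -8, 0, 0],
    [40, 0, -12, 0, 0],
    [40, 0, -16, 0, 0],
    [40, 0, -20, 0, 0]
  ]
}}

```text
clock: 16.15
eef_pos: [615.8, 3.7, 16.0]
tool_rot: [-3.139, 0.001, 0.19]
force: [-0.2, -1.1, -1.1]
width: 39.5
```

Run:
```python
from h import *
go(50,-1,16.3,BY)
for n in("scene",):
    im=ctrl.get_image(n)[...,::-1].copy();cv2.imwrite(f"pics/{n}10.png",im);x,y,w,h=dict(top=(225,120,170,145),scene=(180,200,190,155))[n]
    cv2.imwrite(f"pics/{n}10c.png",cv2.resize(im[y:y+h,x:x+w],None,fx=4,fy=3.8,interpolation=cv2.INTER_CUBIC))
    print("front",edge(n,im,31,[20,35,50,65,80],(184,225),"y",1),"near side",edge(n,im,31,[40,60,80,120,160],(-15,20),"x",-1))
```

```text
shift [ -1.33 -17.28  -0.3 ] turn deg 0.08584485277645197 now b [ 51.35 -18.28] z 15.959644297130469 rot [-3.14  0.    0.19] F [-0.22 -1.08 -1.07] w 39.533973259388794 t 16.15
front [205.6  206.52 206.53 206.99 207.01] near side [7.51 7.03 6.58 7.51 6.87]
```

View pics/scene10c.png

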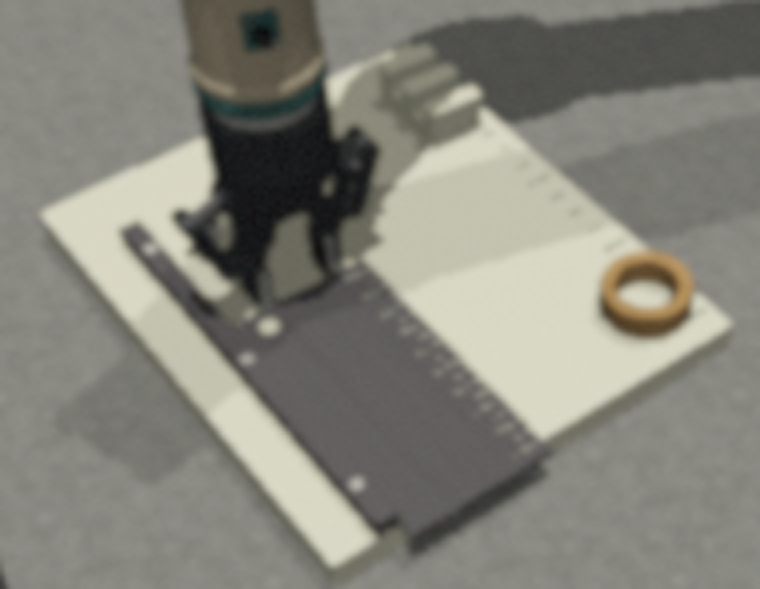

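The plate is sliding flush along the fence. Its dark front face and shadow (crop 410–545, 450–550) spoil the automatic front edge reading, so I use the arm travel: overhang is about 14 mm, with 15.7 to go.

>>> {"fn": "send_rows", "kwargs": {
  "commands": [
    [40, 0, -3, 0, 0],
    [40, 0, -6, 0, 0],
    [40, 0, -9, 0, 0],
    [40, 0, -11, 0, 0],
    [40, 0, -13, 0, 0]
  ]
}}

```text
clock: 16.7
eef_pos: [613.2, 17.7, 16.1]
tool_rot: [-3.138, 0.001, 0.192]
force: [-0.2, -1.6, -1.3]
width: 39.9
```

Run:
```python
from h import *
go(50,-2.6,16.3,BY)
for n in("scene","top"):
    im=ctrl.get_image(n)[...,::-1].copy();cv2.imwrite(f"pics/{n}11.png",im);x,y,w,h=dict(top=(225,135,110,90),scene=(230,250,110,100))[n]
    cv2.imwrite(f"pics/{n}11c.png",cv2.resize(im[y:y+h,x:x+w],None,fx=6,fy=6,interpolation=cv2.INTER_CUBIC))
    g=im.max(2).astype(np.float32)
    print(n,np.c_[np.arange(190,226,2),prof(n,g,[[*b2w(50,t),31] for t in range(190,226,2)])].astype(int).tolist())
```

```text
shift [-1.44 -1.4  -0.21] turn deg 0.1465202984330195 now b [51.45 -3.99] z 16.08552469577678 rot [-3.14  0.    0.19] F [-0.16 -1.56 -1.25] w 39.927358039327146 t 16.7
scene [[190, 97], [192, 96], [194, 96], [196, 97], [198, 97], [200, 97], [202, 97], [204, 95], [206, 88], [208, 77], [210, 65], [212, 57], [214, 60], [216, 67], [218, 80], [220, 97], [222, 114], [224, 124]]
top [[190, 102], [192, 103], [194, 102], [196, 102], [198, 101], [200, 102], [202, 101], [204, 103], [206, 107], [208, 119], [210, 127], [212, 127], [214, 126], [216, 126], [218, 126], [220, 120], [222, 118], [224, 120]]
```

View pics/scene11c.png

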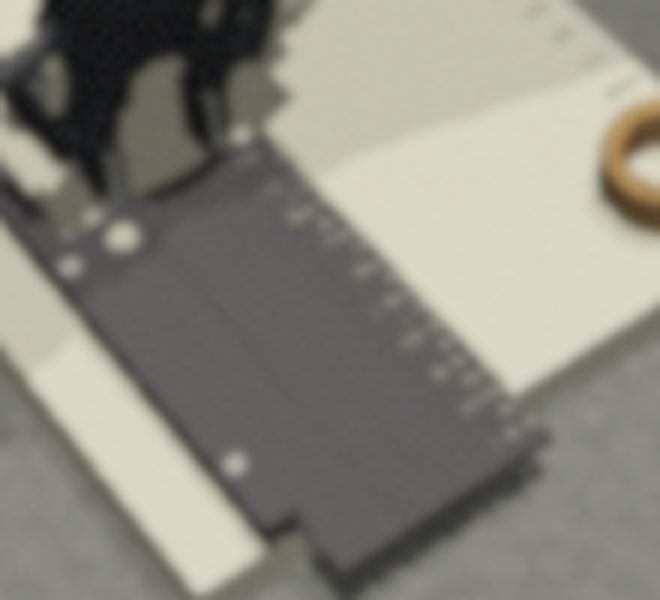

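View pics/top11c.png

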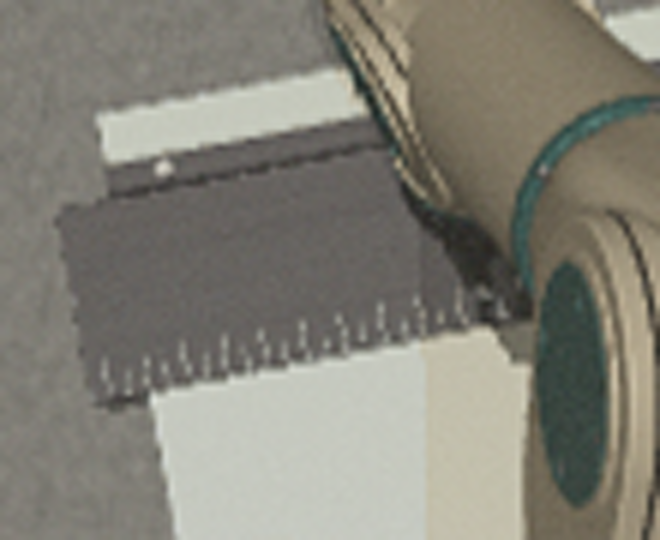

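Overhang now reads 26.7 (scene), 29.3 (top) and 28.6 by arm travel. In the top view the front edge runs from (60,210) to (100,400), parallel to the board end. A last nudge of about 1.5 mm, then I back off.

>>> {"fn": "send_rows", "kwargs": {
  "commands": [
    [40, 0, -1, 0, 0],
    [40, 0, -1.5, 0, 0],
    [40, 0, -1.5, 0, 0]
  ]
}}

```text
clock: 17.1
eef_pos: [612.9, 19.7, 16.2]
tool_rot: [-3.138, 0.001, 0.192]
force: [0.3, -1.2, -0.6]
width: 40.0
```

```bash
python3 -c "
from h import *
go(50,-2.6,16.3,BY)"
```

```text
shift [-1.58  0.54 -0.14] turn deg 0.16569576510358816 now b [51.58 -2.06] z 16.161040473608995 rot [-3.14  0.    0.19] F [ 0.34 -1.2  -0.62] w 40.04249372970215 t 17.1
```

>>> {"fn": "send_rows", "kwargs": {
  "commands": [
    [40, 0, 5, 0, 0],
    [40, 0, 15, 0, 0],
    [40, 0, 25, -10, 0],
    [40, 0, 30, -40, 0],
    [40, 0, 30, -75, 0]
  ]
}}

```text
clock: 17.6
eef_pos: [618.1, -12.8, 91.3]
tool_rot: [-3.138, 0.003, 0.189]
force: [0.3, 0.2, 0.5]
width: 40.1
```

Run:
```python
from h import *
go(-45,60,88,BY-np.pi/2)
for n in("scene","top"):
    im=ctrl.get_image(n)[...,::-1].copy();cv2.imwrite(f"pics/{n}12.png",im);x,y,w,h=dict(top=(225,120,170,145),scene=(180,200,190,155))[n]
    cv2.imwrite(f"pics/{n}12c.png",cv2.resize(im[y:y+h,x:x+w],None,fx=4,fy=3.8,interpolation=cv2.INTER_CUBIC))
    print(n,"near",edge(n,im,31,[40,60,80,120,160],(-15,20),"x",-1),"rear",edge(n,im,31,[20,35,50,65,80],(-5,25),"y",-1),"end",edge(n,im,25,[-100,-70,-40,-20],(165,195),"y",-1))
    g=im.max(2).astype(np.float32)
    for bx in(25,50,80):print(prof(n,g,[[*b2w(bx,t),31] for t in range(200,222,2)]).astype(int).tolist())
```

```text
shift [-95.54 -94.92   3.96] turn deg 90.01352170194825 now b [ 50.58 -34.91] z 91.32390646011864 rot [-3.14  0.    0.19] F [0.26 0.18 0.5 ] w 40.06846122555959 t 17.6
scene near [6.92 7.03 6.58 7.08 6.85] rear [10.94 11.53 11.93 12.04 11.34] end [181.92 181.52 181.52 181.94]
[111, 107, 100, 96, 89, 80, 70, 68, 72, 78, 88]
[97, 97, 97, 95, 89, 78, 64, 60, 61, 66, 80]
[98, 99, 98, 97, 92, 81, 67, 59, 60, 63, 74]
top near [1.83 2.07 1.09 2.17 1.18] rear [8.02 6.64 8.33 6.32 7.82] end [178.1  178.45 177.55 178.41]
[109, 104, 99, 102, 109, 122, 126, 126, 124, 123, 122]
[103, 101, 99, 101, 114, 124, 126, 125, 125, 126, 122]
[101, 101, 105, 121, 128, 129, 125, 125, 127, 126, 126]
```

View pics/scene12c.png

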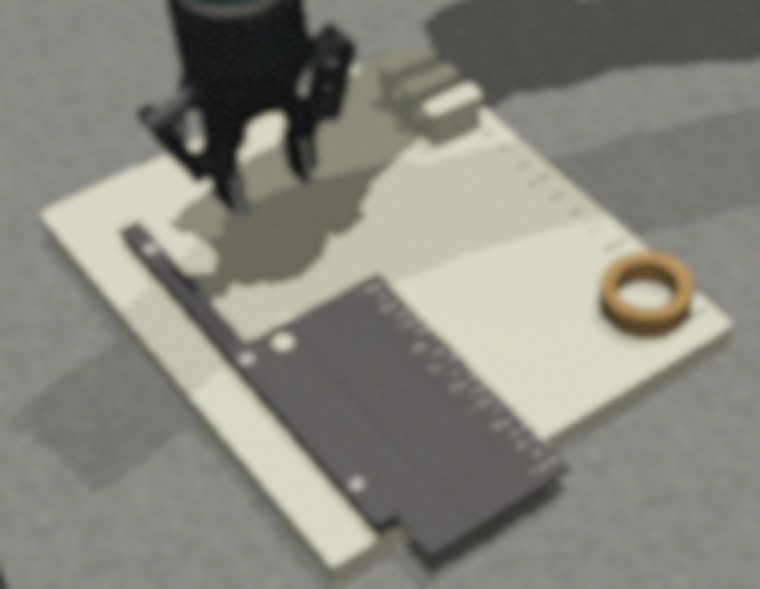

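The rear edge gives an overhang of 29.9 (scene) and 29.3 (top). The near side is parallel to the board and matches the first flush reading, so no further push is needed. I retreat upward and do a last check.

>>> {"fn": "send_rows", "kwargs": {
  "commands": [
    [40, 0, 20, -40, 0],
    [40, 0, 50, -80, 0],
    [40, 0, 80, -110, 0],
    [40, 0, 110, -120, 0],
    [40, 0, 140, -120, 0]
  ]
}}

```text
clock: 18.2
eef_pos: [649.5, -151.3, 219.1]
tool_rot: [-3.141, -0.013, 0.189]
force: [0.9, -0.5, -0.2]
width: 40.2
```

>>> {"fn": "send_rows", "kwargs": {
  "commands": [
    [40, 0, 40, 0, 0],
    [40, 0, 80, 0, 0],
    [40, 0, 120, 0, 0],
    [40, 0, 120, 0, 0],
    [40, 0, 120, 0, 0]
  ]
}}

```text
clock: 18.7
eef_pos: [671.1, -271.3, 218.4]
tool_rot: [-3.141, -0.012, 0.185]
force: [-0.3, 1.3, 0.2]
width: 39.9
```

Run:
```python
from h import *
st=ctrl.read_state();print(st["eef_pos"],st["force"],abs(st["qd"]).max(),st["clock"])
for n in("scene","top"):
    im=ctrl.get_image(n)[...,::-1].copy();cv2.imwrite(f"pics/{n}13.png",im)
    print(n,"near",edge(n,im,31,[40,60,80,120,160],(-15,20),"x",-1),"rear",edge(n,im,31,[20,35,50,65,80],(-5,25),"y",-1),"end",edge(n,im,25,[-100,-70,-40,-20],(165,195),"y",-1))
```

```text
[ 671.12 -271.27  218.37] [-0.28  1.27  0.17] 0.04134163958387349 18.7
scene near [6.91 7.02 6.59 7.06 6.47] rear [11.48 12.46 11.99 12.01 10.51] end [181.91 181.53 181.52 181.55]
top near [1.79 2.09 0.76 2.16 1.17] rear [8.07 7.37 7.94 6.27 7.84] end [178.1  178.45 177.23 178.41]
```

View pics/top13.png

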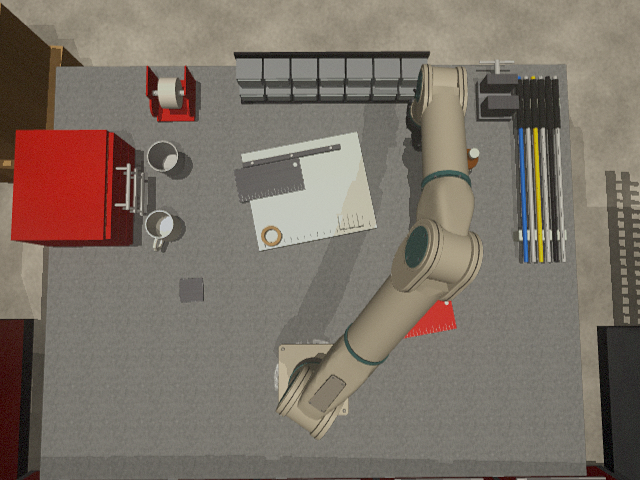

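The top view shows the plate flush and overhanging the left end (its left end at x ≈ 236–243). The tape, V-block, mug, cup and offcut are where they were, and the gripper is high and clear of the bottle at (472,158). I hand the job in.

```bash
python3 -c "
from cell import ctrl
print(ctrl.finish_job())"
```

```text
the job is handed in; nothing more can be done
None
```

I pushed the template flush against the fence with two open fingers on its near side, then slid it along the fence by its rear end. It overhangs the robot's-left end by about 30 mm. I then backed off and raised the arm clear, and handed the job in at about 19 s of the 51 s; no verdict is reported.

- **Overhang:** the last checks gave about 30.1 mm from the scene camera and 29.4 mm from the top camera, taken from the rear edge plus the 200 mm length. The arm's own travel gave about 30.5 mm.
- **Flushness:** the plate's near side stayed parallel to the board and within about 0.5 mm of where it was when first pressed flush, in both views.
- **Other objects:** the tape, V-block, mug, cup and offcut looked unmoved in the last top view. The arm partly hides the bottle and covers the screwdriver there, but it never worked near either. Force at the wrist was near zero at the end.

Three things disagreed:

- **Camera offset:** the two cameras differ by about 3–5 mm in absolute position. I therefore measured everything relative to the board in each view.
- **Fingertip height:** with a 40 mm opening, the fingertips met the board only at a tool height of about 14 mm. That is about 25 mm lower than the stated 14 mm tip length implies for shut fingers. I found the pushing height by touch, with about 11 N on the board.
- **Front edge:** mid-slide, the plate's dark front face and shadow spoiled the automatic front-edge reading in the scene view. I went by arm travel and the rear edge instead.

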